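Lay two radio instruments on their backs

ROBOT

A 6-joint arm with a two-finger parallel gripper is mounted at the origin on the work surface. World frame = base frame: x ahead of the robot, y to its left, z up, the work surface at z = 0. Lengths are in m, angles in rad, forces in N, time in s.
With the tool pointing down it reaches from about 0.375 to 0.9 m from the base axis. Payload 3.1 kg.
Tool frame: the origin (TCP) lies on the centre line of the jaws, within the pads' length; the fingertips stand robot.tip_reach ahead of it and the grasp point (between the pads) lies 8 mm behind it (robot.tip_reach is the distance from the TCP to the fingertips, in m); z points along the fingers, y is the line along which they close (so a half turn about z gives the same grasp; the last joint's range is limited). The gripper opens to 87 mm and grips with 3 to 60 N. Pads are 19 mm wide; open, the fingers measure 117 mm over their backs; the gripper's body (75 mm by 190 mm) begins 51 mm behind the grasp point.
Start: joints at [-1.304, 0.527, 1.433, -0, 1.181, -0.178], TCP at [0.27, -0.564, 0.234] pointing down, gripper open.
Joint ranges: [-3.08, 3.08], [-0.75, 2.2], [0.22, 2.44], [-1.43, 4.57], [0, 2.65], [-2.85, 2.85]. Speed limits (rad/s): [2.79, 2.79, 3.14, 3.14, 3.14, 3.14].

INTERFACE

Orientations are given as a unit quaternion [x, y, z, w].
In Python, from rig import robot gives the robot as it stands.
- The arm moves only by the tool jog_arm, never from a script. Its argument "motion" is one flat list of numbers, 7 for each row, row after row: the shift along the tool's x, y, z scaled (see below), then the turn, a rotation vector about the tool's x, y, z scaled (see below), then the gripper's target within -1 to 1 (shut at 1, half-way at 0, fully open at -1). In form: [x, y, z, rx, ry, rz, hand, x, y, z, rx, ry, rz, hand, ...]. A call has 1 to 12 rows; each row shifts and turns the commanded pose from where the row before left it, along the tool's axes as they then stand; what a row does not reach is not made up. The controller multiplies each number of a shift by 4 cm and each number of a turn by 4 degrees. A row lasts 1/8 s, in which the tool goes at most 62.5 mm and 10.7 degrees, less where a joint would pass 70% of its speed; a pose out of reach is approached as far as the arm can. A call with a number of a shift or a turn outside -1 to 1 is refused whole. A call with a gripper value outside its range is refused whole. The fingers move at their own pace and stop on an object; "grip_force" is the grip in N (left out, the last holds). Time passes only in rows, so rows that do not move let the fingers close. It gives the time, the measured TCP pose, the force, the opening and the grip force at its end, in the units of the state.
- robot.get_obs(): the state, without advancing time (a new reading comes with each control period).
- robot.camera(name): name is "scene" or "top" or "wrist"; returns the picture (384x512x3 uint8, blue, green, red); there is no depth.
- robot.calibration(name): a dict with "fx", "fy", "cx", "cy" (pixels), "R" (3x3) and "t" (3): a world point X has camera coordinates R X + t; the wrist camera has in their place "T_tool_cam" (4x4, takes a point from camera to tool coordinates, whose origin is the TCP and whose axes are the flange's). Camera axes: x right, y down, z forward; pixel columns grow to the right and rows downward; lengths in m; the calibration is good to about 2 mm. The wrist camera is an equidistant fisheye: a pixel r from the principal point sees the ray r / f radians off the axis. A picture is of the moment at which its call begins: read the wrist's pose just before it. calibration takes no time and is no camera call.
- robot.hand_in(): hands the job in; it is judged then, once.
The state is a dict: "time": time; "q": joint angles; "joint_velocities": joint speeds; "joint_torque": joint torques, N m; "position": TCP position; "tool_rot": TCP orientation; "ft_force": force on the tool from outside, world axes, zero at the start; "moment": the same for the moment, N m; "grip_width": finger opening in m; "grip_force": force on a finger pad.
Only numpy, scipy, OpenCV 4.12 (cv2) and the standard library are available. Lean on these libraries where they do the work, as an engineer would, in place of code of your own. Each camera call takes 0.05 s, during which the arm holds its last target. There are 200 camera calls.

TASK

The dial meter and the two-knob tuner stand upright on the drawing desk, and their front panels are to be lettered next: tip each one over backwards where it stands, with a gentle push of the fingertips high on its front, so that both lie flat on their backs with the fronts facing up. Do not grip, lift, slide away or strike them, and never let one fall on its face. Leave the loudspeaker standing and everything else on the desk where it is.

Things in the scene. Friction and masses are not known exactly. Their poses are not given: they have to be found in the camera images.
- meter: dial meter, a loose upright grey metal box 60 mm deep (x), 100 wide (y), 130 tall (z). Origin: centre of the underside; own x points from front to back, z up. Front (own -x side, 30 mm from the origin): flat round white dial 82 mm across (3 mm thick, centre 77 mm up) and, 20 mm up, a knob sticking out 10 mm; plain above. Starts with the front away from the robot within 40 degrees
- meter_mid (a point): middle of the meter's box, 65 mm above its underside. 0.3 to 0.6 kg, evenly filled: leaned back past about 25 degrees it falls on its back by itself, towards its own +x. Lying so, its x axis points down, and it is 60 mm high (70 at the knob)
- tuner: two-knob tuner, a loose upright grey metal box 52 mm deep (x), 150 wide (y), 100 tall (z). Origin: centre of the underside; own x points from front to back, z up. Bare metal front (own -x side, 26 mm from the origin): two knobs 34 mm across, 42 mm either side of the middle, 42 mm up, sticking out 14 mm; plain above. Starts with the front away from the robot within 40 degrees
- tuner_mid (a point): middle of the tuner's box, 50 mm above its underside. 0.35 to 0.65 kg, evenly filled: leaned back past about 28 degrees it falls on its back by itself, towards its own +x. Lying so, its x axis points down, and it is 52 mm high (66 at the knobs)
- speaker: bystander, stays put: grey loudspeaker box 85 x 85 mm, 110 mm tall, five dark slots in its front and no knobs or dial; origin at the centre of its underside
- ink: bystander, stays put: small round ink jar, 36 mm across, 50 mm tall, standing between the two instruments; origin at the centre of its underside
- marker_pot: bystander, stays put: white plastic pot full of marker pens, 100 mm across, about 120 mm tall with the pens; origin at the centre of its underside
- tub: bystander, stays put: empty white tub, 110 mm across, 120 mm tall; origin at the centre of its underside
- mug: bystander, stays put: white mug, 78 mm across, 95 mm tall; origin at the centre of its underside
- screwdriver: bystander, stays put: red-handled screwdriver, 200 mm long, 26 mm thick, lying on the far side of the work; origin at its underside
- matchbox: bystander, stays put: small cardboard matchbox, 36 x 53 x 15 mm, lying on the far side of the work; origin at the centre of its underside
Things that resemble listed ones, but are neither listed nor needed, are in the scene too. Leave any yellow look-alike of the meter alone.

How it is judged:
By the outcome, as a careful person would: the job done as asked, in the order asked, and still so for the second after the job is handed in, with the robot touching nothing.
It also fails if it takes over 40 s, if anything falls off the work surface, if the arm or the gripper's body presses on something with over 40 N, if the wrist force passes 120 N, or if a joint passes its speed limit or range.

## Working session

There is one attempt and no reset: what is moved stays moved. The work goes in short steps, Python scripts to look and compute and a tool call to move; the robot and the scene stay as the last step left them, time stands still between calls to the robot, and variables do not carry over. Pictures are saved under pics/ and viewed, at most 10 in all, crops included, and the job is handed in when it is done.

Besides the shell and the picture viewer there is one more tool, called after "Call:" in YAML: its name, and indented under it one key for each argument. jog_arm: Moves the arm, as the interface text tells. Shifts and turns lie within -1 to 1; 1 stands for 4 cm of shift or 4 degrees of turn. Its arguments: {"type":"object","properties":{"motion":{"type":"array","items":{"type":"number"}},"grip_force":{"type":"number"}},"required":["motion"]}

```bash
ls; mkdir -p pics; python3 - <<'E'
from rig import robot
import cv2,numpy as np
for n in("scene","top"):
    cv2.imwrite(f"pics/{n}0.png",robot.camera(n)); c=robot.calibration(n); print(n,c)
print(robot.tip_reach); o=robot.get_obs(); print(o["position"],o["tool_rot"],o["time"])
E
```

```text
pics
scene {'fx': 483.6509000498834, 'fy': 483.6509000498834, 'cx': 251.2605656201247, 'cy': 185.73246537352728, 'R': array([[-0.89838434,  0.43920121,  0.00280608],
       [ 0.36964228,  0.75952155, -0.5352491 ],
       [-0.23721333, -0.47982217, -0.8446896 ]]), 't': array([ 0.50029356, -0.16319872,  1.53179326])}
top {'fx': 376.9376854873033, 'fy': 376.9376854873033, 'cx': 254.34099768644572, 'cy': 192.52015232831764, 'R': array([[-0.02628821, -0.99962605, -0.00752972],
       [-0.99372935,  0.02695054, -0.10851567],
       [ 0.10867802,  0.00462983, -0.99406622]]), 't': array([0.03065707, 0.54756761, 1.10886597])}
0.011
[ 0.26934832 -0.56329018  0.23268607] [ 9.75264327e-01  2.21039759e-01 -3.20004778e-05 -9.57044559e-04] 0.1
```

View pics/scene0.png

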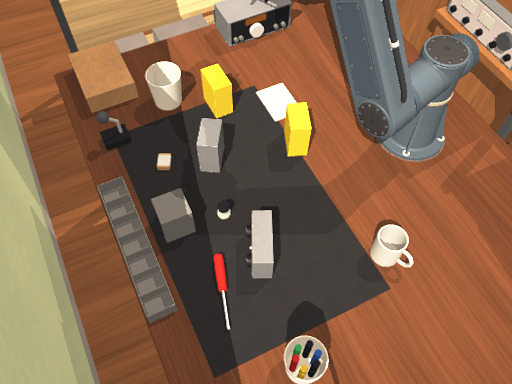

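View pics/top0.png

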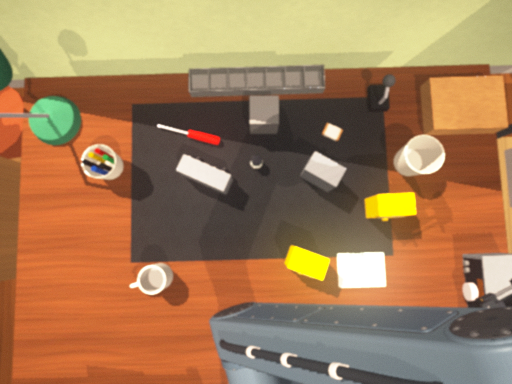

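The top view shows three grey boxes: the tuner at (205,173), with its knobs visible in the scene view at (250,230) and (250,265), the meter at (323,171), and the speaker at (264,115). The yellow boxes at (308,263) and (390,206) are the look-alikes. I'll crop and confirm, and measure the top faces.

```bash
cat > h.py <<'E'
from rig import robot
import cv2,numpy as np
def ray(n,uv,z):
    c=robot.calibration(n); R,t=c["R"],c["t"]
    d=R.T@np.array([(uv[0]-c["cx"])/c["fx"],(uv[1]-c["cy"])/c["fy"],1]); o=-R.T@t
    return o+d*(z-o[2])/d[2]
def proj(n,X):
    c=robot.calibration(n); p=c["R"]@X+c["t"]; return np.array([c["fx"]*p[0]/p[2]+c["cx"],c["fy"]*p[1]/p[2]+c["cy"]])
E
python3 - <<'E'
from h import *
t=cv2.imread("pics/top0.png"); s=cv2.imread("pics/scene0.png")
def face(n,im,seed,z,lo):
    hsv=cv2.cvtColor(im,cv2.COLOR_BGR2HSV)
    m=((hsv[...,1]<60)&(hsv[...,2]>lo)).astype(np.uint8)
    _,l,st,_=cv2.connectedComponentsWithStats(m,connectivity=4); k=l[seed[1],seed[0]]
    c,_=cv2.findContours((l==k).astype(np.uint8),0,1)
    P=np.array([ray(n,p[0],z)[:2] for p in c[0]],np.float32)
    r=cv2.minAreaRect(P); print(n,seed,hsv[seed[1],seed[0]],st[k],np.round(r[0],3),np.round(r[1],3),round(r[2],1)); print(np.round(cv2.boxPoints(r),3).tolist())
for lo in(130,170):
    face("top",t,(203,172),.10,lo);face("top",t,(325,168),.13,lo)
    face("scene",s,(262,235),.10,lo);face("scene",s,(212,130),.13,lo)
a=cv2.resize(t[80:210,150:360],None,fx=3.8,fy=3.8,interpolation=2)[:,:800]
b=cv2.resize(s[100:300,130:300],None,fx=3,fy=3,interpolation=2)
cv2.imwrite("pics/ct.png",a);cv2.imwrite("pics/cs.png",b)
E
```

```text
top (203, 172) [ 17  17 246] [ 176  154   55   38 1071] [0.603 0.16 ] [0.154 0.058] 64.5
[[0.5440000295639038, 0.10300000011920929], [0.5960000157356262, 0.07800000160932541], [0.6620000004768372, 0.21799999475479126], [0.6100000143051147, 0.24300000071525574]]
top (325, 168) [ 16  30 228] [304 151  43  36 832] [ 0.599 -0.182] [0.103 0.063] 58.5
[[0.5450000166893005, -0.20900000631809235], [0.5989999771118164, -0.24199999868869781], [0.652999997138977, -0.15399999916553497], [0.5989999771118164, -0.12099999934434891]]
scene (262, 235) [ 16  29 220] [ 249  210   25   68 1423] [0.615 0.173] [0.186 0.059] 64.5
[[0.5479999780654907, 0.10199999809265137], [0.6019999980926514, 0.07599999755620956], [0.6819999814033508, 0.24400000274181366], [0.6290000081062317, 0.27000001072883606]]
scene (212, 130) [ 16  30 186] [ 196  118   26   54 1092] [ 0.618 -0.149] [0.185 0.068] 64.0
[[0.5479999780654907, -0.21699999272823334], [0.6079999804496765, -0.24699999392032623], [0.6890000104904175, -0.08100000023841858], [0.628000020980835, -0.050999999046325684]]
top (203, 172) [ 17  17 246] [176 154  55 
[... 301 characters left out ...]
.5479999780654907, -0.20800000429153442], [0.5989999771118164, -0.23999999463558197], [0.6510000228881836, -0.1550000011920929], [0.6000000238418579, -0.12300000339746475]]
scene (262, 235) [ 16  29 220] [ 250  210   24   54 1104] [0.607 0.157] [0.15  0.056] 64.5
[[0.5490000247955322, 0.10199999809265137], [0.6000000238418579, 0.07800000160932541], [0.6639999747276306, 0.21199999749660492], [0.6129999756813049, 0.2370000034570694]]
scene (212, 130) [ 16  30 186] [197 118  25  30 576] [ 0.6   -0.185] [0.102 0.058] 58.4
[[0.5479999780654907, -0.21299999952316284], [0.5979999899864197, -0.24400000274181366], [0.6510000228881836, -0.15700000524520874], [0.6019999980926514, -0.12700000405311584]]
```

View pics/ct.png

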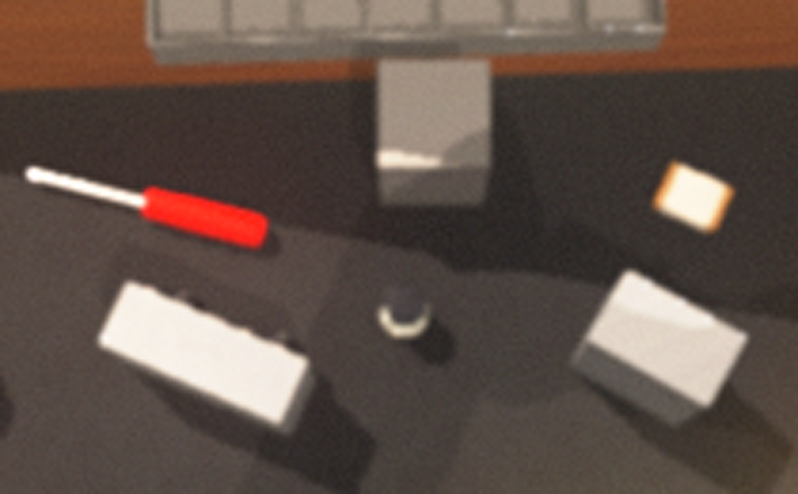

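View pics/cs.png

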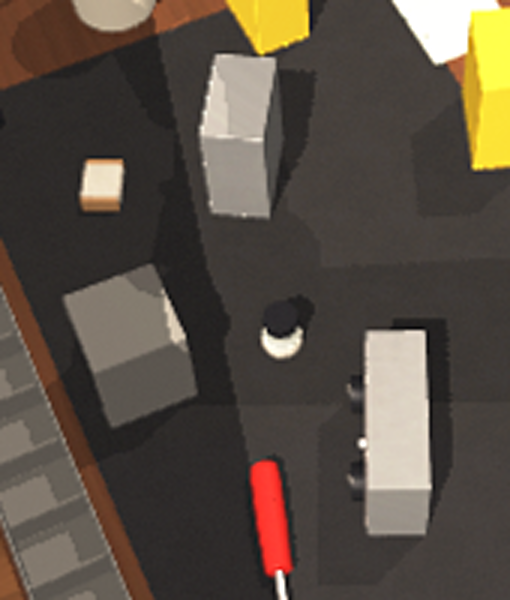

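Tuner identified: the 150x52 top at (0.605, 0.159) with two knobs on its +x side. Meter: the 100x60 grey top at top-view (325,168), world (0.600, -0.183), with a plain back towards the robot. The speaker is the slotted 85 mm box at (264,115). Measured sizes match the given ones, so I'll turn the tool to match the meter's front normal (-31.5°).

Call:
jog_arm:
  motion: [0,0,0,0,0,1,0,0,0,0,0,0,1,0,0,0,0,0,0,1,0,0,0,0,0,0,1,0,0,0,0,0,0,1,0,0,0,0,0,0,1,0,0,0,0,0,0,1,0,0,0,0,0,0,1,0,0,0,0,0,0,1,0,0,0,0,0,0,1,0,0,0,0,0,0,1,0,0,0,0,0,0,1,0]

```text
time: 1.6
position: [0.2694, -0.5635, 0.233]
tool_rot: [0.981, -0.196, -0.0, -0.001]
ft_force: [-0.5, 0.2, -0.5]
grip_width: 0.0433
grip_force: 0.0
```

```bash
python3 - <<'E'
from h import *
for n,uv,z in [("ink",(257,163),.05),("yellow1 top ctr",(310,262),.13),("yellow2",(392,204),.13),("speaker",(264,104),.11),("mug",(154,278),.09),("paper",(361,270),0)]: print(n,np.round(ray("top",uv,z),3))
for nm,c,a,D,H,W in [("meter",(.600,-.183),-31.5,.03,.13,.05),("tuner",(.605,.159),-25.5,.026,.10,.075)]:
    a=np.radians(a); n=np.array([np.cos(a),np.sin(a)]); l=np.array([-n[1],n[0]])
    print(nm,"landing corners",[np.round(np.array(c)-n*k+l*w,3).tolist() for k in(D,D+H) for w in(-W,W)])
t=cv2.imread("pics/top0.png");hsv=cv2.cvtColor(t,cv2.COLOR_BGR2HSV)
m=((hsv[...,0]>20)&(hsv[...,0]<35)&(hsv[...,1]>180)).astype(np.uint8)
for c in cv2.findContours(m,0,1)[0]:
    if cv2.contourArea(c)>200: print("yel",[np.round(ray("top",p,0.13)[:2],3).tolist() for p in cv2.boxPoints(cv2.minAreaRect(c))])
o=robot.get_obs();print(o["position"],o["tool_rot"],o["q"],o["grip_width"])
E
```

```text
ink [0.635 0.006 0.05 ]
yellow1 top ctr [ 0.345 -0.13   0.13 ]
yellow2 [ 0.495 -0.36   0.13 ]
speaker [ 0.795 -0.019  0.11 ]
mug [0.309 0.303 0.09 ]
paper [ 0.307 -0.3    0.   ]
meter landing corners [[0.548, -0.21], [0.601, -0.125], [0.437, -0.142], [0.49, -0.057]]
tuner landing corners [[0.549, 0.102], [0.614, 0.238], [0.459, 0.146], [0.524, 0.281]]
yel [[0.331, -0.054], [0.395, -0.078], [0.356, -0.186], [0.292, -0.162]]
yel [[0.523, -0.284], [0.531, -0.424], [0.457, -0.425], [0.449, -0.286]]
[ 0.26936522 -0.56346416  0.23295778] [ 9.80631296e-01 -1.95861699e-01 -3.14072597e-04 -5.98585821e-04] [-1.30352876e+00  5.28069251e-01  1.43345508e+00 -2.74731559e-05
  1.18142004e+00  6.61550289e-01] 0.04328808329526087
```

Call:
jog_arm:
  motion: [0,0,0,0,0,1,0,0,0,0,0,0,1,0,0,0,0,0,0,0.22,0,0.33,-0.95,0,0,0,0,0,0.33,-0.95,0,0,0,0,0,0.33,-0.95,0,0,0,0,0,0.33,-0.95,0,0,0,0,0,0.33,-0.95,0,0,0,0,0,0.33,-0.95,0,0,0,0,0,0.33,-0.95,0,0,0,0,0,0.33,-0.95,0,0,0,0,0,0.33,-0.95,0,0,0,0,0]

```text
time: 3.1
position: [0.5497, -0.3325, 0.2333]
tool_rot: [0.963, -0.27, -0.0, -0.0]
ft_force: [0.3, -0.4, -0.2]
grip_width: 0.0432
grip_force: 0.0
```

Call:
jog_arm:
  motion: [0.33,-0.95,0,0,0,0,0,0.33,-0.95,0,0,0,0,0,0.33,-0.95,0,0,0,0,0,0.33,-0.95,0,0,0,0,0,0,0,0,0,0,0,0,0,0,0,0,0,0,0]

```text
time: 3.85
position: [0.6724, -0.2312, 0.233]
tool_rot: [0.963, -0.27, -0.001, 0.0]
ft_force: [0.2, -0.9, -0.3]
grip_width: 0.0435
grip_force: 0.0
```

```bash
cat > rel.py <<'E'
from h import *
from scipy.spatial.transform import Rotation as Ro
def rel(c,a):
    o=robot.get_obs(); R=Ro.from_quat(o["tool_rot"]).as_matrix(); a=np.radians(a); n=np.array([np.cos(a),np.sin(a)]); l=np.array([-n[1],n[0]])
    d=o["position"][:2]-np.array(c)
    print("out along normal %.4f lateral %.4f tipz %.4f"%(d@n,d@l,o["position"][2]-robot.tip_reach),"toolx yaw",np.degrees(np.arctan2(R[1,0],R[0,0])),"zaxis",np.round(R[:,2],4),"t",o["time"],o["ft_force"],np.round(o["q"],2))
E
python3 - <<'E'
from rel import *
rel((.600,-.183),-31.5)
o=robot.get_obs()
cv2.imwrite("pics/w1.png",robot.camera("wrist"))
E
```

```text
out along normal 0.0869 lateral -0.0033 tipz 0.2220 toolx yaw -31.293233509379657 zaxis [-0.0015  0.     -1.    ] t 3.85 [ 0.24672235 -0.89958336 -0.28882922] [-0.49  0.65  1.19 -0.    1.3   1.63]
```

View pics/w1.png

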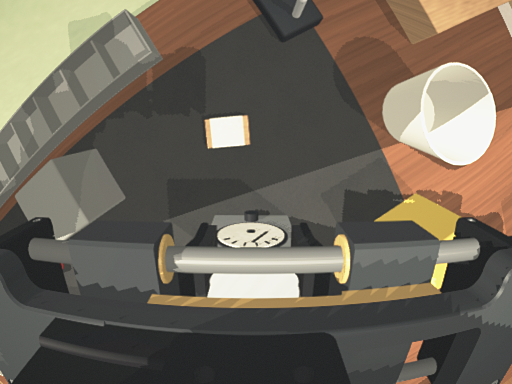

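The wrist view shows the white dial and the knob on the face towards me at (252,238), centred between the fingers, so this is the meter with its front away from the robot. Now I'll lower and close in.

Call:
jog_arm:
  motion: [0,-0.08,0.85,0,0,0,0,0,0,0.85,0,0,0,0,0,0,0.85,0,0,0,0,-0.4,0,0,0,0,0,0,-0.3,0,0,0,0,0,0,-0.2,0,0,0,0,0,0,0,0,0,0,0,0,0,0,0,0,0,0,0,0]

```text
time: 4.9
position: [0.6446, -0.2102, 0.1324]
tool_rot: [0.963, -0.27, 0.001, 0.0]
ft_force: [0.3, -0.8, 1.1]
grip_width: 0.0436
grip_force: 0.0
```

```bash
python3 - <<'E'
from rel import *
rel((.600,-.183),-31.5)
E
```

```text
out along normal 0.0522 lateral 0.0001 tipz 0.1214 toolx yaw -31.34223258189576 zaxis [ 0.0018 -0.001  -1.    ] t 4.9 [ 0.33298224 -0.81423167  1.09612526] [-0.48  0.71  1.38 -0.    1.05  1.64]
```

Call:
jog_arm:
  motion: [-0.07,0,0,0,0,0,0,-0.07,0,0,0,0,0,0,-0.07,0,0,0,0,0,0,0,0,0,0,0,0,0]

```text
time: 5.4
position: [0.6365, -0.2051, 0.1315]
tool_rot: [0.963, -0.27, -0.0, -0.0]
ft_force: [0.3, -0.1, -0.4]
grip_width: 0.0436
grip_force: 0.0
```

Call:
jog_arm:
  motion: [-0.1,0,0,0,0,0,0,-0.1,0,-0.03,0,0,0,0,-0.1,0,-0.04,0,0,0,0,-0.1,0,-0.035,0,0,0,0,-0.1,0,-0.03,0,0,0,0,-0.1,0,-0.03,0,0,0,0,-0.1,0,-0.025,0,0,0,0,-0.1,0,-0.02,0,0,0,0]

```text
time: 6.4
position: [0.6089, -0.1884, 0.1399]
tool_rot: [0.963, -0.27, -0.0, -0.0]
ft_force: [0.1, -0.3, 1.5]
grip_width: 0.0435
grip_force: 0.4
```

Call:
jog_arm:
  motion: [-0.1,0,-0.02,0,0,0,0,-0.1,0,-0.02,0,0,0,0,-0.1,0,-0.01,0,0,0,0,-0.1,0,-0.01,0,0,0,0]

```text
time: 6.9
position: [0.5953, -0.1801, 0.1422]
tool_rot: [0.963, -0.27, -0.0, -0.0]
ft_force: [0.5, 0.7, -0.1]
grip_width: 0.0437
grip_force: 0.1
```

```bash
python3 - <<'E'
from rel import *
rel((.600,-.183),-31.5)
s=robot.camera("scene");cv2.imwrite("pics/s2.png",cv2.resize(s[70:300,100:330],None,fx=2.4,fy=2.4))
E
```

```text
out along normal -0.0055 lateral -0.0000 tipz 0.1312 toolx yaw -31.335718909424607 zaxis [-6.e-04  3.e-04 -1.e+00] t 6.9 [ 0.45881659  0.69733997 -0.1138622 ] [-0.47  0.63  1.52 -0.    0.99  1.64]
```

View pics/s2.png

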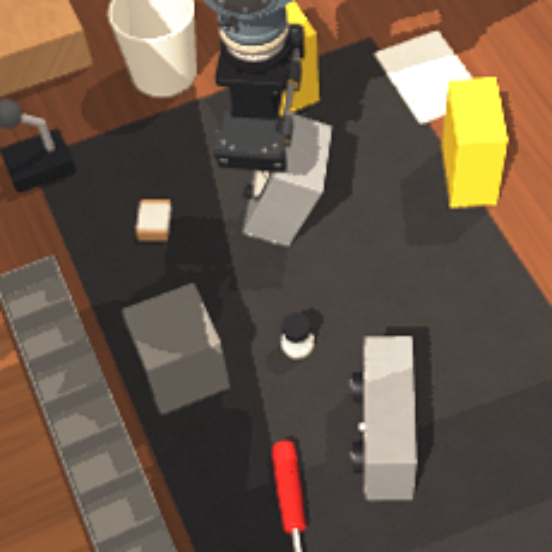

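The crop shows the meter (290,180) leaning back as intended, with everything else unmoved. I'll keep going past its balance point.

Call:
jog_arm:
  motion: [-0.1,0,0,0,0,0,0,-0.1,0,0,0,0,0,0,-0.1,0,0,0,0,0,0,-0.1,0,0,0,0,0,0,-0.1,0,0,0,0,0,0,0,0,0,0,0,0,0,0,0,0,0,0,0,0,0,0,0,0,0,0,0]

```text
time: 7.95
position: [0.5788, -0.1701, 0.1424]
tool_rot: [0.963, -0.27, 0.0, 0.0]
ft_force: [-0.7, 0.4, 0.2]
grip_width: 0.0434
grip_force: 0.0
```

Call:
jog_arm:
  motion: [0,0,-0.7,0,0,0,0.5,0,0,-0.8,0,0,0,0.5,0,0,-0.5,0,0,0,0.5]

```text
time: 8.32
position: [0.5793, -0.1704, 0.224]
tool_rot: [0.963, -0.27, 0.001, 0.0]
ft_force: [0.7, 0.4, 0.3]
grip_width: 0.0245
grip_force: 0.0
```

```bash
python3 - <<'E'
from rel import *
rel((.605,.159),-25.5)
s=robot.camera("scene");cv2.imwrite("pics/s3.png",cv2.resize(s[70:300,100:330],None,fx=2.4,fy=2.4))
E
```

```text
out along normal 0.1186 lateral -0.3083 tipz 0.2130 toolx yaw -31.33976867856817 zaxis [ 0.002 -0.001 -1.   ] t 8.325 [0.7392334  0.37630097 0.26231299] [-0.47  0.51  1.5  -0.    1.13  1.65]
```

View pics/s3.png

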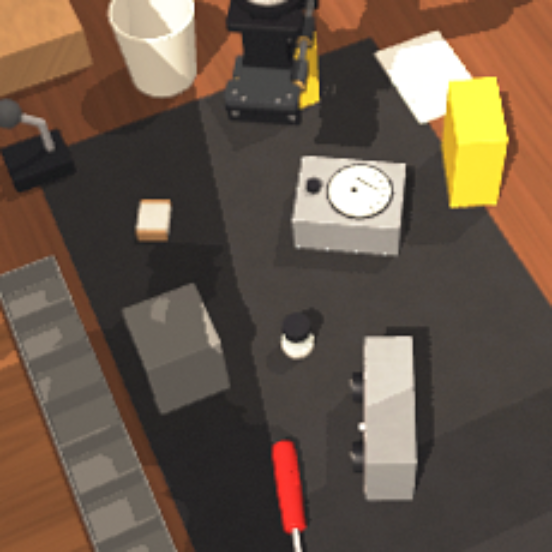

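The meter lies on its back with the dial up (crop (360,190)), and its neighbours are unmoved. Now the tuner.

Call:
jog_arm:
  motion: [0,0,0,0,0,-0.73,0.5,0,0,0,0,0,-0.73,0.5,-0.14,-0.96,0,0,0,0,0.5,-0.14,-0.96,0,0,0,0,0.5,-0.14,-0.96,0,0,0,0,0.5,-0.14,-0.96,0,0,0,0,0.5,-0.14,-0.96,0,0,0,0,0.5,-0.14,-0.96,0,0,0,0,0.5,-0.14,-0.96,0,0,0,0,0.5,-0.14,-0.96,0,0,0,0,0.5,0,0,0,0,0,0,0.5,0,0,0,0,0,0,0.5]

```text
time: 9.88
position: [0.67, 0.1262, 0.2216]
tool_rot: [0.975, -0.221, -0.001, 0.001]
ft_force: [-0.3, -0.3, -0.1]
grip_width: 0.0219
grip_force: 0.0
```

```bash
python3 - <<'E'
from rel import *
rel((.605,.159),-25.5)
E
```

```text
out along normal 0.0728 lateral -0.0017 tipz 0.2106 toolx yaw -25.479763824396382 zaxis [-1.5e-03 -7.0e-04 -1.0e+00] t 9.875 [-0.29357913 -0.34507143 -0.0701811 ] [ 0.02  0.62  1.29 -0.    1.24  2.04]
```

Call:
jog_arm:
  motion: [0,-0.04,0.8,0,0,0,0.5,0,0,0.8,0,0,0,0.5,0,0,0.8,0,0,0,0.5,0,0,0.65,0,0,0,0.5,-0.4,0,0,0,0,0,0.5,-0.2,0,0,0,0,0,0.5,-0.1,0,0,0,0,0,0.5,-0.07,0,0,0,0,0,0.5,0,0,0,0,0,0,0.5,0,0,0,0,0,0,0.5]

```text
time: 11.12
position: [0.6437, 0.1412, 0.1006]
tool_rot: [0.975, -0.221, 0.0, -0.0]
ft_force: [0.5, 1.4, -0.1]
grip_width: 0.0213
grip_force: 0.0
```

```bash
python3 - <<'E'
from rel import *
rel((.605,.159),-25.5)
E
```

```text
out along normal 0.0426 lateral 0.0006 tipz 0.0896 toolx yaw -25.496788856912723 zaxis [ 8.e-04 -0.e+00 -1.e+00] t 11.125 [ 0.5223188   1.40805132 -0.14558522] [ 0.05  0.73  1.45 -0.    0.96  2.06]
```

Call:
jog_arm:
  motion: [-0.08,0,0,0,0,0,0.5,-0.08,0,0,0,0,0,0.5,-0.1,0,-0.03,0,0,0,0.5,-0.1,0,-0.04,0,0,0,0.5,-0.1,0,-0.035,0,0,0,0.5,-0.1,0,-0.03,0,0,0,0.5,-0.1,0,-0.03,0,0,0,0.5,-0.1,0,-0.025,0,0,0,0.5,-0.1,0,-0.02,0,0,0,0.5,-0.1,0,-0.02,0,0,0,0.5]

```text
time: 12.38
position: [0.608, 0.158, 0.1094]
tool_rot: [0.975, -0.221, -0.0, 0.0]
ft_force: [-0.4, -0.5, 1.6]
grip_width: 0.0218
grip_force: 0.4
```

```bash
python3 - <<'E'
from rel import *
rel((.605,.159),-25.5)
s=robot.camera("scene");cv2.imwrite("pics/s4.png",cv2.resize(s[120:350,130:360],None,fx=2.4,fy=2.4))
E
```

```text
out along normal 0.0031 lateral 0.0004 tipz 0.0984 toolx yaw -25.495848688869593 zaxis [-1.e-03  1.e-04 -1.e+00] t 12.375 [-0.38163475 -0.51865546  1.61303792] [0.08 0.69 1.52 0.   0.93 2.09]
```

View pics/s4.png

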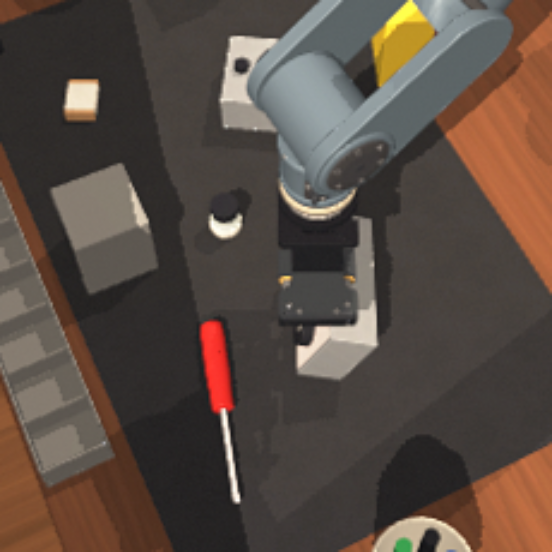

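The crop shows the tuner (340,340) leaning back squarely. I'll push it past balance.

Call:
jog_arm:
  motion: [-0.1,0,-0.02,0,0,0,0.5,-0.1,0,-0.02,0,0,0,0.5,-0.1,0,-0.01,0,0,0,0.5,-0.1,0,0,0,0,0,0.5,-0.1,0,0,0,0,0,0.5,-0.1,0,0,0,0,0,0.5,0,0,0,0,0,0,0.5,0,0,0,0,0,0,0.5,0,0,0,0,0,0,0.5]

```text
time: 13.55
position: [0.5872, 0.1681, 0.1116]
tool_rot: [0.975, -0.221, 0.0, -0.0]
ft_force: [-0.4, -1.3, 0.2]
grip_width: 0.022
grip_force: 0.0
```

Call:
jog_arm:
  motion: [0,0,-0.7,0,0,0,0.5,0.4,0,-0.8,0,0,0,0.5,0.8,0,-0.8,0,0,0,0.5,0.8,0,-0.5,0,0,0,0.5,0.8,0,0,0,0,0,0.5,0,0,0,0,0,0,0.5,0,0,0,0,0,0,0.5]

```text
time: 14.42
position: [0.687, 0.1201, 0.2228]
tool_rot: [0.975, -0.221, -0.001, 0.0]
ft_force: [0.6, 0.7, -0.1]
grip_width: 0.0223
grip_force: 0.0
```

```bash
python3 - <<'E'
from rel import *
rel((.605,.159),-25.5)
cv2.imwrite("pics/s5.png",robot.camera("scene"))
E
```

```text
out along normal 0.0908 lateral 0.0002 tipz 0.2118 toolx yaw -25.506312251564463 zaxis [-2.5e-03  3.0e-04 -1.0e+00] t 14.425 [ 0.6171184   0.73641868 -0.12354725] [0.01 0.64 1.24 0.   1.26 2.03]
```

View pics/s5.png

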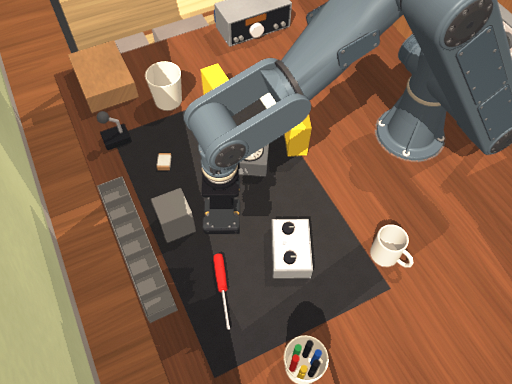

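The tuner lies on its back with its knobs up at (291,248). The meter's dial faces up at (255,153), the speaker still stands, the other things look unmoved, and the arm is clear. Handing in.

```bash
python3 -c "
from rig import robot
print(robot.hand_in())"
```

```text
the job is handed in; nothing more can be done
None
```

The meter and then the tuner were tipped over backwards where they stood; both lie on their backs with fronts up, the speaker still stands, nothing else appears to have moved in the last picture, and the job was handed in at about 14.5 s.

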